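# Lay out the brass locating pins for measurement

### The arm

A 6-joint arm with a two-finger parallel gripper is mounted at the origin on the work surface. World frame = base frame: x ahead of the robot, y to its left, z up, the work surface at z = 0. Lengths are in m, angles in rad, forces in N, time in s.
With the tool pointing down it reaches from about 0.325 to 0.75 m from the base axis. Payload 7.6 kg.
Tool frame: the origin (TCP) lies at the centre of the arm's flange, where the gripper is bolted on; the fingertips stand 173 mm ahead of it and the grasp point (between the pads) lies 155 mm ahead of it; z points along the fingers, y is the direction in which the jaws open and shut (so a half turn about z gives the same grasp; the last joint's range is limited). The gripper opens to 85 mm and grips with 20 to 120 N. Pads are 22 mm wide; open, the fingers measure 114 mm over their backs; the gripper's body (76 mm by 85 mm) begins 54 mm behind the grasp point. The pads swing forward as they close: fully open they stand 13 mm farther back than shut.
Start: joints at [1.194, 0.052, 1.401, -0, 1.689, -0.07], TCP at [0.159, 0.5, 0.405] pointing down, gripper open.
Joint ranges: [-2.9, 2.9], [-0.91, 2.17], [0.12, 2.37], [-1.06, 4.2], [0.26, 2.73], [-2.93, 2.93]. Speed limits (rad/s): [2.57, 2.57, 3.01, 3.14, 3.14, 3.14].

### API

Orientations are given as a 3x3 rotation matrix whose columns are the frame's x, y, z axes.
In Python, from cell import read_state, get_image, camera_model, finish_job, search_frame gives the robot as it stands.
- The arm moves only by the shell command python3 -m pendant 'ROWS' [FORCE]. ROWS is JSON, a list of rows, each an object with "rot": the turn, a rotation vector about the world's x, y, z in rad, a list of three; "slide": the shift along the world's x, y, z in m, a list of three; "fingers": the opening in per cent of the stroke, from 0 (shut) to 100 (fully open). A call has 1 to 5 rows; each row shifts and turns the commanded pose from where the row before left it; what a row does not reach is not made up. A row lasts 1/12 s, in which the tool goes at most 41.7 mm and 7.16 degrees, less where a joint would pass 70% of its speed; a pose out of reach is approached as far as the arm can. A call is refused whole if a number of a shift passes 0.0417 or a number of a turn 0.125, either way. A call with a gripper value outside its range is refused whole. The fingers move at their own pace and stop on an object; FORCE is the grip in N (left out, the last holds). Time passes only in rows, so rows that do not move let the fingers close. It gives the time, the measured TCP pose, the force and the opening at its end, in the units of the state.
- read_state(): the state, without advancing time (a new reading comes with each control period).
- get_image(name): name is "scene" or "top" or "wrist"; returns the picture (384x512x3 uint8, red, green, blue); there is no depth.
- camera_model(name): a dict with "fx", "fy", "cx", "cy" (pixels), "extrinsics" (4x4, takes a point from camera to world coordinates); the wrist camera has in their place "hand_eye" (4x4, takes a point from camera to tool coordinates, whose origin is the TCP and whose axes are the flange's). Camera axes: x right, y down, z forward; pixel columns grow to the right and rows downward; lengths in m; the calibration is good to about 2 mm. A picture is of the moment at which its call begins: read the wrist's pose just before it. camera_model takes no time and is no camera call.
- finish_job(): hands the job in, once; it reports no verdict.
Trained networks look in the newest picture that a camera, given by its name, has taken for a name from the list of things; names that differ only in an ending like _2 or _b are one class to them, and where a whole thing is asked for, a point or a joint stands for the part that bears it (a point fixed in the world has none). Each returns a list of dicts, best first, with "conf" (0 to 1); they miss things now and then, are a little off and sometimes report something else, mostly with a low value. They report only what shows in the picture. A call takes as long as a camera call.
- search_frame(camera, thing): "xyz" ([x, y, z] in m, in the coordinates of the camera as it stood for that picture, good to about 4 mm: the middle of the surface that is visible of it).
The state is a dict: "time": time; "qpos": joint angles; "qvel": joint speeds; "tau": joint torques, N m; "position": TCP position; "ee_rot": TCP orientation; "contact_force": force on the tool from outside, world axes, zero at the start; "moment": the same for the moment, N m; "gripper_width": opening from 0.0 (shut) to 1.0 (fully open).
Only numpy, scipy, OpenCV 4.12 (cv2) and the standard library are available. Lean on these libraries where they do the work, as an engineer would, in place of code of your own. Each camera call takes 0.05 s, during which the arm holds its last target. There are 200 camera calls.

### The job

Four brass bullet-nosed pins are due for measuring on the microscope: stand them upright in the coloured dishes, the smallest in the blue dish, the second smallest in the white, the second largest in the red and the largest in the green. Put them in one after another in that order, smallest first, setting each down rather than dropping it. Leave the two grey steel pins standing where they are, and knock no pin over.

Things in the scene. Friction and masses are not known exactly. Their poses are not given: they have to be found in the camera images.
- pin_1: yellow brass bullet-nosed pin standing upright on its flange, the smallest of the four brass pins: 44 mm high, flange diameter 26 mm and 5 mm thick, straight round shank of diameter 14 mm from 5 to 33 mm above its foot, then a rounded nose; about 50 g. Origin: centre of its foot; z along the pin to the nose.
- dish_white: white plastic round open dish, fixed to the bench: outer diameter 78 mm, inner diameter 70 mm, height 12 mm, floor 4 mm thick (8 mm deep inside). Origin: centre of its underside, on the bench; z up.
- pin_3: yellow brass bullet-nosed pin standing upright on its flange, the second largest of the four brass pins: 76 mm high, flange diameter 43 mm and 5 mm thick, straight round shank of diameter 27 mm from 5 to 58 mm above its foot, then a rounded nose; about 280 g. Origin: centre of its foot; z along the pin to the nose.
- dish_blue: blue plastic round open dish, fixed to the bench: outer diameter 78 mm, inner diameter 70 mm, height 12 mm, floor 4 mm thick (8 mm deep inside). Origin: centre of its underside, on the bench; z up.
- steel_2: grey steel bullet-nosed pin standing upright on its flange, not to be moved; same shape as the second smallest brass pin: 60 mm high, flange diameter 34 mm and 5 mm thick, straight round shank of diameter 20 mm from 5 to 46 mm above its foot, then a rounded nose; about 130 g. Origin: centre of its foot; z along the pin to the nose.
- dish_red: red plastic round open dish, fixed to the bench: outer diameter 78 mm, inner diameter 70 mm, height 12 mm, floor 4 mm thick (8 mm deep inside). Origin: centre of its underside, on the bench; z up.
- pin_2: yellow brass bullet-nosed pin standing upright on its flange, the second smallest of the four brass pins: 60 mm high, flange diameter 34 mm and 5 mm thick, straight round shank of diameter 20 mm from 5 to 46 mm above its foot, then a rounded nose; about 130 g. Origin: centre of its foot; z along the pin to the nose.
- dish_green: green plastic round open dish, fixed to the bench: outer diameter 78 mm, inner diameter 70 mm, height 12 mm, floor 4 mm thick (8 mm deep inside). Origin: centre of its underside, on the bench; z up.
- pin_4: yellow brass bullet-nosed pin standing upright on its flange, the largest of the four brass pins: 92 mm high, flange diameter 52 mm and 5 mm thick, straight round shank of diameter 35 mm from 5 to 69 mm above its foot, then a rounded nose; about 520 g. Origin: centre of its foot; z along the pin to the nose.
- steel_4: grey steel bullet-nosed pin standing upright on its flange, not to be moved; same shape as the largest brass pin: 92 mm high, flange diameter 52 mm and 5 mm thick, straight round shank of diameter 35 mm from 5 to 69 mm above its foot, then a rounded nose; about 520 g. Origin: centre of its foot; z along the pin to the nose.

How it is judged:
By the outcome, as a careful person would: the job done as asked, in the order asked, and still so for the second after the job is handed in, with the robot touching nothing.
It also fails if it takes over 112 s, if anything falls off the work surface, if the arm or the gripper's body presses on something with over 40 N, if the wrist force passes 120 N, or if a joint passes its speed limit or range.

## Working session

There is one attempt and no reset: what is moved stays moved. The work goes in short steps, Python scripts to look and compute and a shell command to move; the robot and the scene stay as the last step left them, time stands still between calls to the robot, and variables do not carry over. Pictures are saved under pics/ and viewed, about 12 in all and at most 16, crops included, and the job is handed in when it is done.

```bash
mkdir -p pics; ls; python3 - <<'E'
from cell import *
import cv2,numpy as np
for c in ("scene","top"):
    im=get_image(c); cv2.imwrite(f"pics/{c}0.png",im[:,:,::-1])
    m=camera_model(c); T=np.array(m["extrinsics"]); print(c,m["fx"],m["cx"],m["cy"],T[:3,3].round(3),T[:3,2].round(2))
    for n in ("pin_1","steel_2","dish_white","dish_blue","dish_red","dish_green"):
        for d in search_frame(c,n):
            p=np.array(d["xyz"]); w=T[:3,:3]@p+T[:3,3]
            print(n,round(d["conf"],2),w.round(3),int(m["fx"]*p[0]/p[2]+m["cx"]),int(m["fy"]*p[1]/p[2]+m["cy"]))
s=read_state(); print(s["time"],s["position"],s["ee_rot"])
print(camera_model("wrist"))
E
```

```text
pics
scene 460.3581698186365 246.99606753686155 183.4980649564865 [1.076 0.284 1.084] [-0.46 -0.24 -0.85]
pin_1 0.79 [ 0.607 -0.232  0.03 ] 159 178
pin_1 0.7 [0.378 0.292 0.022] 372 193
pin_1 0.63 [ 0.497 -0.423  0.048] 123 120
pin_1 0.43 [ 0.461 -0.151  0.01 ] 212 155
steel_2 0.93 [0.676 0.015 0.047] 226 235
steel_2 0.44 [0.453 0.181 0.023] 323 198
dish_white 0.82 [ 0.343 -0.302  0.006] 189 108
dish_blue 0.56 [ 0.483 -0.013  0.007] 252 180
dish_red 0.74 [0.503 0.404 0.002] 396 253
dish_green 0.56 [0.617 0.235 0.005] 316 261
dish_green 0.47 [ 0.483 -0.013  0.005] 252 181
top 360.4574224276128 253.08371073207508 192.6894880053999 [0.374 0.012 0.983] [ 0.13 -0.03 -0.99]
pin_1 0.63 [ 0.6   -0.232  0.034] 333 154
pin_1 0.63 [ 0.486 -0.422  0.052] 408 194
steel_2 0.69 [0.655 0.01  0.049] 244 132
steel_2 0.46 [0.446 0.175 0.014] 182 211
dish_white 0.9 [ 0.341 -0.297  0.002] 357 250
dish_blue 0.91 [ 0.481 -0.013  0.001] 252 199
dish_red 0.56 [ 0.509  0.406 -0.001] 98 189
dish_red 0.24 [ 0.601 -0.231  0.033] 333 153
dish_green 0.9 [0.619 0.232 0.006] 163 149
0.7 [0.15854496 0.50050137 0.40472962] [[-9.53308584e-01  3.01997915e-01  5.24876448e-05]
 [ 3.01997919e-01  9.53308579e-01  9.56497240e-05]
 [-2.11509048e-05  1.07034862e-04 -9.99999994e-01]]
{'fx': 298.511090717503, 'fy': 298.511090717503, 'cx': 253.7068601742938, 'cy': 190.31982814599257, 'hand_eye': array([[ 1.18495901e-04, -9.63312671e-01, -2.68381600e-01,
         6.88707217e-02],
       [ 9.99999832e-01, -3.79082521e-05,  5.77585724e-04,
        -8.21910793e-04],
       [-5.66569524e-04, -2.68381623e-01,  9.63312506e-01,
         3.22136174e-02],
       [ 0.00000000e+00,  0.00000000e+00,  0.00000000e+00,
         1.00000000e+00]])}
```

View pics/scene0.png

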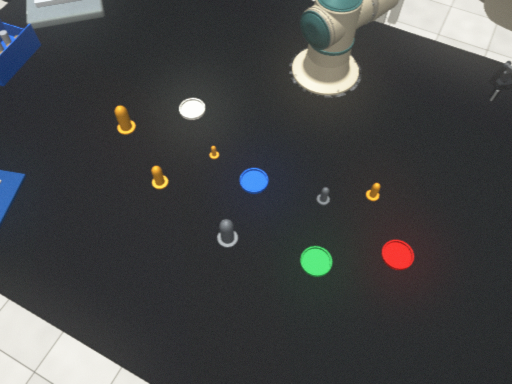

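View pics/top0.png

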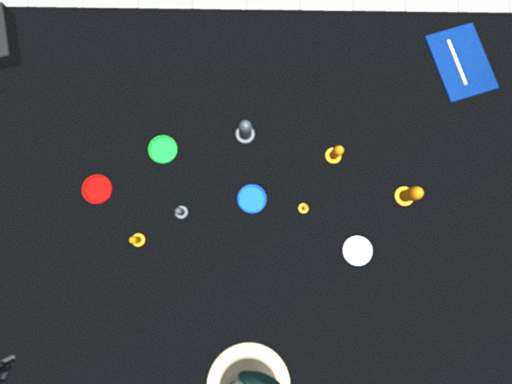

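Pins can be told apart by size. pin_1 is at scene px (213,153), pin_2 at (374,191), pin_3 at (159,178) and pin_4 at (124,120). The steel pins are at (323,196) and (227,233). All four dishes are empty. Next I refine the positions with a silhouette fit in both fixed cameras.

```bash
cat > h.py <<'E'
import numpy as np,cv2
from scipy.optimize import minimize
from cell import *
DIM={1:(.044,.026,.014,.033),2:(.060,.034,.020,.046),3:(.076,.043,.027,.058),4:(.092,.052,.035,.069)}
def ext(c):
    m=camera_model(c)
    if c!="wrist": return m,np.array(m["extrinsics"])
    s=read_state(); T=np.eye(4); T[:3,:3]=s["ee_rot"]; T[:3,3]=s["position"]; return m,T@m["hand_eye"]
def proj(m,T,P):
    q=(P-T[:3,3])@T[:3,:3]; return np.c_[m["fx"]*q[:,0]/q[:,2]+m["cx"],m["fy"]*q[:,1]/q[:,2]+m["cy"]]
def ring(x,y,r,z):
    a=np.linspace(0,2*np.pi,24,endpoint=False); return np.c_[x+r*np.cos(a),y+r*np.sin(a),0*a+z]
def pinhulls(x,y,k,z0=0.):
    h,f,d,s=DIM[k]; d/=2
    nose=[ring(x,y,d*np.cos(t),z0+s+(h-s)*np.sin(t)) for t in np.linspace(0,1.5,6)]
    return [np.vstack([ring(x,y,f/2,z0),ring(x,y,f/2,z0+.005)]),np.vstack([ring(x,y,d,z0+.005)]+nose)]
def dishhulls(x,y): return [np.vstack([ring(x,y,.039,0),ring(x,y,.039,.012)])]
def fit(cams,masks,hulls,x0):
    def cost(p):
        c=0
        for (m,T),M in zip(cams,masks):
            R=np.zeros(M.shape,np.uint8)
            for H in hulls(*p): cv2.fillConvexPoly(R,cv2.convexHull(np.round(proj(m,T,H)*16).astype(np.int32)),255,cv2.LINE_AA,4)
            u,v=proj(m,T,np.array([[*x0,.03]]))[0].astype(int); w=slice(max(v-70,0),v+70),slice(max(u-70,0),u+70)
            c+=np.abs(R[w].astype(float)-M[w]).sum()/255
        return c
    S=np.array([x0]+[[x0[0]+.008,x0[1]],[x0[0],x0[1]+.008]])
    r=minimize(cost,x0,method="Nelder-Mead",options=dict(initial_simplex=S,xatol=1e-4,fatol=.1)); return r.x,r.fun
def mask(im,c):
    hsv=cv2.cvtColor(im,cv2.COLOR_RGB2HSV); h,s,v=[hsv[...,i].astype(int) for i in range(3)]
    return (dict(brass=(s>110)&(h>10)&(h<32)&(v>50),red=(s>120)&((h<7)|(h>172))&(v>60),green=(s>110)&(h>45)&(h<85)&(v>60),blue=(s>110)&(h>100)&(h<130)&(v>70),white=(s<60)&(v>130),steel=(s<80)&(v>55))[c]*255).astype(np.uint8)
E
python3 - <<'E'
from h import *
ims=[cv2.imread(f"pics/{c}0.png")[:,:,::-1].copy() for c in("scene","top")]; cams=[ext("scene"),ext("top")]
for n,k,x0,c in [("pin1",1,(.461,-.151),"brass"),("pin2",2,(.378,.292),"brass"),("pin3",3,(.6,-.232),"brass"),("pin4",4,(.485,-.423),"brass"),("steel2",2,(.447,.177),"steel"),("steel4",4,(.66,.012),"steel"),
 ("blue",0,(.482,-.013),"blue"),("white",0,(.342,-.3),"white"),("red",0,(.506,.405),"red"),("green",0,(.618,.234),"green")]:
    M=[mask(i,c) for i in ims]; f=(lambda x,y:pinhulls(x,y,k)) if k else dishhulls
    print(n,*[(a[0].round(4),round(a[1])) for a in (fit(cams,M,f,x0),fit(cams[:1],M[:1],f,x0),fit(cams[1:],M[1:],f,x0))])
E
python3 -m pendant '[{"rot":[0,0,0],"slide":[0.04,-0.03,-0.01],"fingers":100},{"rot":[0,0,0],"slide":[0.04,-0.03,-0.01],"fingers":100}]' 40
```

```text
pin1 (array([ 0.4555, -0.1516]), 638) (array([ 0.4538, -0.1527]), 327) (array([ 0.4565, -0.1507]), 303)
pin2 (array([0.3709, 0.2931]), 48) (array([0.3688, 0.2925]), 17) (array([0.372 , 0.2937]), 17)
pin3 (array([ 0.6033, -0.2386]), 828) (array([ 0.6022, -0.2395]), 549) (array([ 0.6042, -0.2377]), 265)
pin4 (array([ 0.4897, -0.4331]), 526) (array([ 0.4875, -0.4351]), 340) (array([ 0.4904, -0.4326]), 167)
steel2 (array([0.4434, 0.1791]), 22952) (array([0.4435, 0.1792]), 4882) (array([0.4413, 0.1853]), 18068)
steel4 (array([0.6623, 0.0064]), 22542) (array([0.6619, 0.0062]), 4056) (array([ 0.8206, -0.0588]), 18445)
blue (array([ 0.4805, -0.0109]), 561) (array([ 0.4793, -0.012 ]), 27) (array([ 0.4822, -0.0097]), 505)
white (array([ 0.3411, -0.2948]), 90) (array([ 0.3379, -0.2961]), 48) (array([ 0.3415, -0.2947]), 28)
red (array([0.5071, 0.4078]), 109) (array([0.5055, 0.4068]), 30) (array([0.5091, 0.4091]), 26)
green (array([0.6176, 0.2339]), 105) (array([0.6163, 0.2333]), 37) (array([0.6198, 0.2351]), 29)
time: 0.87
position: [0.2235, 0.4515, 0.3885]
ee_rot: [[-0.955, 0.298, 0.001], [0.298, 0.955, 0.001], [-0.0, 0.001, -1.0]]
contact_force: [0.9, -0.5, -0.3]
gripper_width: 1.0
```

```bash
python3 -m pendant '[{"rot":[0,0,0],"slide":[0.015,-0.04,-0.008],"fingers":100},{"rot":[0,0,0],"slide":[0.015,-0.04,-0.008],"fingers":100},{"rot":[0,0,0],"slide":[0.015,-0.04,-0.008],"fingers":100},{"rot":[0,0,0],"slide":[0.015,-0.04,-0.008],"fingers":100},{"rot":[0,0,0],"slide":[0.015,-0.04,-0.008],"fingers":100}]' >/dev/null
python3 -m pendant '[{"rot":[0,0,0],"slide":[0.015,-0.04,-0.008],"fingers":100},{"rot":[0,0,0],"slide":[0.015,-0.04,-0.008],"fingers":100},{"rot":[0,0,0],"slide":[0.015,-0.04,-0.008],"fingers":100},{"rot":[0,0,0],"slide":[0.015,-0.04,-0.008],"fingers":100},{"rot":[0,0,0],"slide":[0.015,-0.04,-0.008],"fingers":100}]' >/dev/null
python3 -m pendant '[{"rot":[0,0,0],"slide":[0.015,-0.04,0],"fingers":100},{"rot":[0,0,0],"slide":[0.015,-0.04,0],"fingers":100},{"rot":[0,0,0],"slide":[0.015,-0.04,0],"fingers":100},{"rot":[0,0,0],"slide":[0.01,-0.03,0],"fingers":100},{"rot":[0,0,0],"slide":[0,0,0],"fingers":100}]'
python3 -c "from cell import *;print(read_state()['qpos'])"
```

```text
time: 2.12
position: [0.4224, -0.0833, 0.3118]
ee_rot: [[-0.952, 0.307, 0.001], [0.307, 0.952, -0.002], [-0.001, -0.001, -1.0]]
contact_force: [-0.0, 0.8, 0.6]
gripper_width: 1.001
[-2.80132618e-01 -1.71335085e-01  1.80128818e+00 -1.35837968e-03
  1.51072150e+00 -1.53883935e+00]
```

```bash
python3 -m pendant '[{"rot":[0,0,0],"slide":[0.017,-0.034,0],"fingers":100},{"rot":[0,0,0],"slide":[0.016,-0.034,-0.01],"fingers":100},{"rot":[0,0,0],"slide":[0,0,0],"fingers":100},{"rot":[0,0,0],"slide":[0,0,0],"fingers":100}]'
cat >look.py <<'E'
import sys
from h import *
kind,x,y,name=sys.argv[1],float(sys.argv[2]),float(sys.argv[3]),sys.argv[4]
cam=ext("wrist"); s=read_state(); im=get_image("wrist"); cv2.imwrite(f"pics/{name}.png",im[:,:,::-1])
k=int(kind) if kind.isdigit() else 0
c,f=fit([cam],[mask(im,"brass" if k else kind)],(lambda x,y:pinhulls(x,y,k)) if k else dishhulls,(x,y))
print("wrist fit",c.round(4),round(c[0]-s["position"][0],4),round(c[1]-s["position"][1],4),"cost",round(f),"pos",s["position"].round(4))
E
python3 look.py 1 .4555 -.1516 w1
```

```text
time: 2.45
position: [0.4547, -0.1479, 0.3005]
ee_rot: [[-0.953, 0.304, -0.002], [0.304, 0.953, 0.001], [0.003, 0.0, -1.0]]
contact_force: [-0.4, 0.9, 0.1]
gripper_width: 0.998
wrist fit [ 0.4544 -0.1515] -0.0004 -0.0036 cost 398 pos [ 0.4547 -0.1479  0.3005]
```

View pics/w1.png

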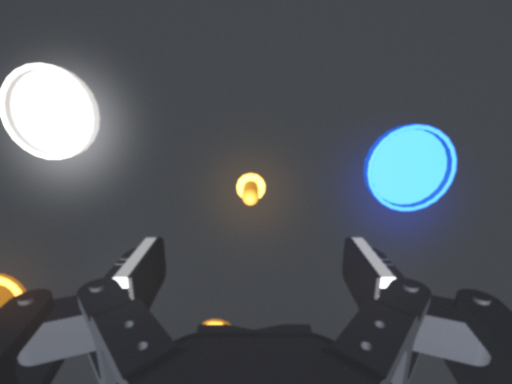

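```bash
python3 -m pendant '[{"rot":[0,0,0],"slide":[0,-0.0036,-0.02],"fingers":45},{"rot":[0,0,0],"slide":[0,0,-0.03],"fingers":45},{"rot":[0,0,0],"slide":[0,0,-0.03],"fingers":45},{"rot":[0,0,0],"slide":[0,0,-0.02],"fingers":45},{"rot":[0,0,0],"slide":[0,0,-0.01],"fingers":45}]'
python3 -m pendant '[{"rot":[0,0,0],"slide":[0,0,0],"fingers":40},{"rot":[0,0,0],"slide":[0,0,0],"fingers":40}]'
```

```text
time: 2.92
position: [0.4536, -0.1491, 0.1895]
ee_rot: [[-0.954, 0.301, -0.003], [0.301, 0.954, 0.002], [0.003, 0.001, -1.0]]
contact_force: [-0.3, -0.2, -0.4]
gripper_width: 0.451
time: 3.08
position: [0.4549, -0.1501, 0.1928]
ee_rot: [[-0.954, 0.301, 0.001], [0.301, 0.954, -0.0], [-0.001, 0.0, -1.0]]
contact_force: [0.7, 0.3, 1.2]
gripper_width: 0.399
```

```bash
python3 -m pendant '[{"rot":[0,0,0],"slide":[0,-0.001,-0.01],"fingers":30},{"rot":[0,0,0],"slide":[0,0,0],"fingers":20},{"rot":[0,0,0],"slide":[0,0,0],"fingers":10},{"rot":[0,0,0],"slide":[0,0,0],"fingers":5},{"rot":[0,0,0],"slide":[0,0,0],"fingers":5}]' 40
python3 -m pendant '[{"rot":[0,0,0],"slide":[0,0,0],"fingers":5},{"rot":[0,0,0],"slide":[0,0,0],"fingers":5},{"rot":[0,0,0],"slide":[0,0,0],"fingers":5}]' 40
```

```text
time: 3.5
position: [0.4547, -0.1517, 0.1821]
ee_rot: [[-0.953, 0.302, 0.001], [0.302, 0.953, -0.0], [-0.001, 0.0, -1.0]]
contact_force: [-0.5, 1.2, -0.0]
gripper_width: 0.144
time: 3.75
position: [0.4547, -0.1517, 0.182]
ee_rot: [[-0.953, 0.302, 0.0], [0.302, 0.953, -0.0], [-0.0, 0.0, -1.0]]
contact_force: [-0.2, -0.0, 2.3]
gripper_width: 0.138
```

```bash
python3 -m pendant '[{"rot":[0,0,0],"slide":[0,0,0.015],"fingers":5},{"rot":[0,0,0],"slide":[0,0,0.035],"fingers":5},{"rot":[0,0,0],"slide":[0,0,0.03],"fingers":5},{"rot":[0,0,0],"slide":[0,0,0],"fingers":5}]'
python3 - <<'E'
from h import *
im=get_image("wrist"); cv2.imwrite("pics/g1.png",im[150:,100:420,::-1])
E
```

```text
time: 4.08
position: [0.456, -0.1522, 0.2681]
ee_rot: [[-0.953, 0.302, 0.01], [0.302, 0.953, -0.004], [-0.011, -0.001, -1.0]]
contact_force: [0.5, -1.0, 0.7]
gripper_width: 0.142
```

View pics/g1.png

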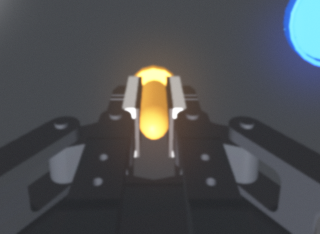

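```bash
python3 -m pendant '[{"rot":[0,0,0],"slide":[0.004,0.025,0],"fingers":5},{"rot":[0,0,0],"slide":[0.006,0.036,-0.003],"fingers":5},{"rot":[0,0,0],"slide":[0.006,0.036,-0.01],"fingers":5},{"rot":[0,0,0],"slide":[0.006,0.03,-0.015],"fingers":5},{"rot":[0,0,0],"slide":[0.003,0.014,-0.02],"fingers":5}]'
python3 -m pendant '[{"rot":[0,0,0],"slide":[0,0,-0.01],"fingers":5},{"rot":[0,0,0],"slide":[0,0,0],"fingers":5}]'
```

```text
time: 4.55
position: [0.4798, -0.0078, 0.2131]
ee_rot: [[-0.954, 0.3, 0.001], [0.3, 0.954, 0.001], [-0.001, 0.001, -1.0]]
contact_force: [-0.1, 0.1, -1.0]
gripper_width: 0.144
time: 4.72
position: [0.4783, -0.0102, 0.2001]
ee_rot: [[-0.954, 0.3, -0.007], [0.3, 0.954, 0.0], [0.007, -0.002, -1.0]]
contact_force: [0.3, -0.4, -1.0]
gripper_width: 0.137
```

```bash
python3 -m pendant '[{"rot":[0,0,0],"slide":[0,0,-0.008],"fingers":5},{"rot":[0,0,0],"slide":[0,0,-0.003],"fingers":5},{"rot":[0,0,0],"slide":[0,0,-0.001],"fingers":5},{"rot":[0,0,0],"slide":[0,0,0],"fingers":5}]'
python3 -m pendant '[{"rot":[0,0,0],"slide":[0,0,-0.001],"fingers":5},{"rot":[0,0,0],"slide":[0,0,0],"fingers":5}]'
```

```text
time: 5.05
position: [0.4796, -0.0114, 0.1919]
ee_rot: [[-0.953, 0.303, 0.0], [0.303, 0.953, -0.0], [-0.0, 0.0, -1.0]]
contact_force: [0.3, -0.0, -0.2]
gripper_width: 0.138
time: 5.22
position: [0.4797, -0.011, 0.1911]
ee_rot: [[-0.953, 0.303, 0.001], [0.303, 0.953, -0.0], [-0.001, 0.0, -1.0]]
contact_force: [0.6, 0.1, -0.6]
gripper_width: 0.141
```

```bash
python3 -m pendant '[{"rot":[0,0,0],"slide":[0,0,-0.003],"fingers":5},{"rot":[0,0,0],"slide":[0,0,0],"fingers":5},{"rot":[0,0,0],"slide":[0,0,0],"fingers":5}]'
python3 -m pendant '[{"rot":[0,0,0],"slide":[0,0,-0.001],"fingers":5},{"rot":[0,0,0],"slide":[0,0,0],"fingers":5}]'
python3 -m pendant '[{"rot":[0,0,0],"slide":[0,0,-0.001],"fingers":5},{"rot":[0,0,0],"slide":[0,0,0],"fingers":5}]'
```

```text
time: 5.47
position: [0.4795, -0.0107, 0.1876]
ee_rot: [[-0.953, 0.302, -0.0], [0.302, 0.953, 0.0], [0.0, 0.0, -1.0]]
contact_force: [-0.0, -0.1, -0.7]
gripper_width: 0.142
time: 5.63
position: [0.4795, -0.0106, 0.1865]
ee_rot: [[-0.953, 0.302, -0.0], [0.302, 0.953, 0.0], [0.0, 0.0, -1.0]]
contact_force: [0.6, 0.4, -0.9]
gripper_width: 0.14
time: 5.8
position: [0.4797, -0.0106, 0.186]
ee_rot: [[-0.953, 0.302, 0.0], [0.302, 0.953, 0.0], [-0.0, 0.0, -1.0]]
contact_force: [-1.1, 0.2, 2.7]
gripper_width: 0.14
```

```bash
python3 -m pendant '[{"rot":[0,0,0],"slide":[0,0,0],"fingers":20},{"rot":[0,0,0],"slide":[0,0,0],"fingers":30},{"rot":[0,0,0],"slide":[0,0,0],"fingers":30},{"rot":[0,0,0],"slide":[0,0,0],"fingers":35},{"rot":[0,0,0],"slide":[0,0,0.005],"fingers":35}]'
python3 -m pendant '[{"rot":[0,0,0],"slide":[0,0,0.02],"fingers":35},{"rot":[0,0,0],"slide":[0,0,0.035],"fingers":60},{"rot":[0,0,0],"slide":[0,0,0.04],"fingers":100},{"rot":[0,0,0],"slide":[0,0,0.02],"fingers":100},{"rot":[0,0,0],"slide":[0,0,0],"fingers":100}]'
python3 - <<'E'
from h import *
im=get_image("wrist"); cv2.imwrite("pics/p1.png",im[:,:,::-1])
E
```

```text
time: 6.22
position: [0.4792, -0.0106, 0.1899]
ee_rot: [[-0.953, 0.302, -0.002], [0.302, 0.953, 0.0], [0.002, -0.0, -1.0]]
contact_force: [0.0, -0.9, -0.7]
gripper_width: 0.345
time: 6.63
position: [0.4805, -0.0107, 0.312]
ee_rot: [[-0.953, 0.302, 0.01], [0.302, 0.953, -0.001], [-0.01, 0.002, -1.0]]
contact_force: [0.0, -0.1, 1.0]
gripper_width: 0.902
```

View pics/p1.png

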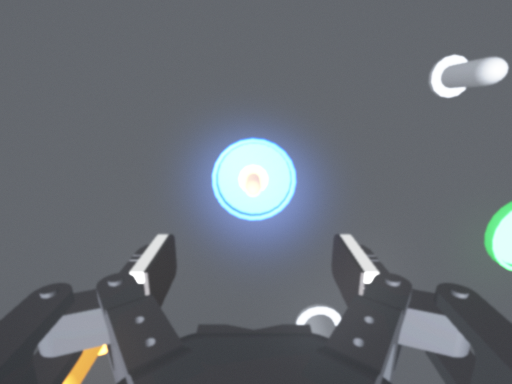

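pin_1 is upright in the centre of the blue dish at px (254,180). pin_2 is next.

```bash
python3 -m pendant '[{"rot":[0,0,0],"slide":[-0.01,0.028,0],"fingers":100},{"rot":[0,0,0],"slide":[-0.013,0.038,0],"fingers":100},{"rot":[0,0,0],"slide":[-0.013,0.038,0],"fingers":100},{"rot":[0,0,0],"slide":[-0.013,0.038,0],"fingers":100},{"rot":[0,0,0],"slide":[-0.013,0.038,0],"fingers":100}]' >/dev/null
python3 -m pendant '[{"rot":[0,0,0],"slide":[-0.013,0.038,0],"fingers":100},{"rot":[0,0,0],"slide":[-0.013,0.038,0],"fingers":100},{"rot":[0,0,0],"slide":[-0.012,0.03,0],"fingers":100},{"rot":[0,0,0],"slide":[-0.01,0.018,0],"fingers":100},{"rot":[0,0,0],"slide":[0,0,0],"fingers":100}]'
python3 -m pendant '[{"rot":[0,0,0],"slide":[0,0,0],"fingers":100},{"rot":[0,0,0],"slide":[0,0,0],"fingers":100}]'
python3 look.py 2 .371 .293 w2
```

```text
time: 7.52
position: [0.3677, 0.2959, 0.3043]
ee_rot: [[-0.955, 0.298, -0.003], [0.298, 0.955, -0.0], [0.002, -0.001, -1.0]]
contact_force: [-0.2, -0.6, 0.3]
gripper_width: 1.001
time: 7.68
position: [0.3697, 0.2928, 0.3048]
ee_rot: [[-0.953, 0.302, -0.001], [0.302, 0.953, -0.001], [0.001, -0.001, -1.0]]
contact_force: [-0.7, -1.0, 0.5]
gripper_width: 0.998
wrist fit [0.3708 0.2932] 0.0011 0.0004 cost 973 pos [0.3697 0.2928 0.3048]
```

```bash
python3 -m pendant '[{"rot":[0,0,0],"slide":[0.001,0.0004,-0.02],"fingers":55},{"rot":[0,0,0],"slide":[0,0,-0.035],"fingers":55},{"rot":[0,0,0],"slide":[0,0,-0.03],"fingers":55},{"rot":[0,0,0],"slide":[0,0,-0.02],"fingers":50},{"rot":[0,0,0],"slide":[0,0,-0.01],"fingers":45}]'
python3 -m pendant '[{"rot":[0,0,0],"slide":[0,0,0],"fingers":40},{"rot":[0,0,0],"slide":[0,0,0],"fingers":35}]'
```

```text
time: 8.15
position: [0.3703, 0.2921, 0.1874]
ee_rot: [[-0.953, 0.304, -0.004], [0.304, 0.953, -0.003], [0.003, -0.004, -1.0]]
contact_force: [-0.1, -0.1, -0.9]
gripper_width: 0.451
time: 8.32
position: [0.3712, 0.2934, 0.1913]
ee_rot: [[-0.953, 0.303, 0.0], [0.303, 0.953, 0.0], [-0.0, 0.0, -1.0]]
contact_force: [0.2, -0.1, 0.1]
gripper_width: 0.351
```

```bash
python3 -m pendant '[{"rot":[0,0,0],"slide":[0,0,-0.004],"fingers":28},{"rot":[0,0,0],"slide":[0,0,0],"fingers":20},{"rot":[0,0,0],"slide":[0,0,0],"fingers":12},{"rot":[0,0,0],"slide":[0,0,0],"fingers":10},{"rot":[0,0,0],"slide":[0,0,0],"fingers":10}]' 40
python3 -m pendant '[{"rot":[0,0,0],"slide":[0,0,0],"fingers":10},{"rot":[0,0,0],"slide":[0,0,0],"fingers":10}]' 40
python3 -m pendant '[{"rot":[0,0,0],"slide":[0,0,0.015],"fingers":10},{"rot":[0,0,0],"slide":[0,0,0.035],"fingers":10},{"rot":[0,0,0],"slide":[0,0,0.04],"fingers":10},{"rot":[0,0,0],"slide":[0,0,0.02],"fingers":10},{"rot":[0,0,0],"slide":[0,0,0],"fingers":10}]'
python3 - <<'E'
from h import *
im=get_image("wrist"); cv2.imwrite("pics/g2.png",im[150:,100:420,::-1])
E
```

```text
time: 8.73
position: [0.3712, 0.294, 0.188]
ee_rot: [[-0.953, 0.302, 0.003], [0.302, 0.953, 0.001], [-0.002, 0.002, -1.0]]
contact_force: [1.6, -0.9, 6.7]
gripper_width: 0.221
time: 8.9
position: [0.3712, 0.294, 0.188]
ee_rot: [[-0.953, 0.302, 0.003], [0.302, 0.953, 0.001], [-0.002, 0.002, -1.0]]
contact_force: [2.3, -1.1, 6.7]
gripper_width: 0.219
time: 9.32
position: [0.3712, 0.2943, 0.3021]
ee_rot: [[-0.953, 0.302, 0.007], [0.302, 0.953, 0.005], [-0.005, 0.007, -1.0]]
contact_force: [1.2, 0.2, -1.4]
gripper_width: 0.221
```

View pics/g2.png

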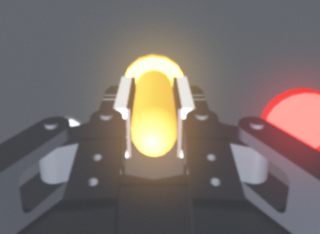

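```bash
python3 -m pendant '[{"rot":[0,0,0],"slide":[0.005,-0.025,0],"fingers":10},{"rot":[0,0,0],"slide":[0.005,-0.04,0],"fingers":10},{"rot":[0,0,0],"slide":[0.005,-0.04,0],"fingers":10},{"rot":[0,0,0],"slide":[0.005,-0.04,0],"fingers":10},{"rot":[0,0,0],"slide":[0.005,-0.04,0],"fingers":10}]' >/dev/null
python3 -m pendant '[{"rot":[0,0,0],"slide":[0.005,-0.04,0],"fingers":10},{"rot":[0,0,0],"slide":[0.005,-0.04,0],"fingers":10},{"rot":[0,0,0],"slide":[0,-0.04,0],"fingers":10},{"rot":[0,0,0],"slide":[-0.007,-0.04,0],"fingers":10},{"rot":[0,0,0],"slide":[-0.008,-0.04,0],"fingers":10}]' >/dev/null
python3 -m pendant '[{"rot":[0,0,0],"slide":[-0.008,-0.04,0],"fingers":10},{"rot":[0,0,0],"slide":[-0.008,-0.04,0],"fingers":10},{"rot":[0,0,0],"slide":[-0.008,-0.04,0],"fingers":10},{"rot":[0,0,0],"slide":[-0.008,-0.04,0],"fingers":10},{"rot":[0,0,0],"slide":[-0.008,-0.03,0],"fingers":10}]' >/dev/null
python3 -m pendant '[{"rot":[0,0,0],"slide":[-0.008,-0.014,0],"fingers":10},{"rot":[0,0,0],"slide":[0,0,0],"fingers":10},{"rot":[0,0,0],"slide":[0,0,0],"fingers":10}]'
```

```text
time: 10.87
position: [0.342, -0.2953, 0.2946]
ee_rot: [[-0.953, 0.304, -0.003], [0.304, 0.953, 0.003], [0.003, 0.002, -1.0]]
contact_force: [0.5, 0.9, -1.7]
gripper_width: 0.225
```

```bash
python3 -m pendant '[{"rot":[0,0,0],"slide":[-0.001,0,-0.02],"fingers":10},{"rot":[0,0,0],"slide":[0,0,-0.035],"fingers":10},{"rot":[0,0,0],"slide":[0,0,-0.025],"fingers":10},{"rot":[0,0,0],"slide":[0,0,-0.01],"fingers":10},{"rot":[0,0,0],"slide":[0,0,0],"fingers":10}]'
python3 -m pendant '[{"rot":[0,0,0],"slide":[0,0,0],"fingers":10}]'
```

```text
time: 11.28
position: [0.3412, -0.2935, 0.2036]
ee_rot: [[-0.954, 0.301, -0.005], [0.301, 0.954, 0.005], [0.006, 0.003, -1.0]]
contact_force: [-0.8, 0.2, -0.7]
gripper_width: 0.221
time: 11.37
position: [0.342, -0.2947, 0.207]
ee_rot: [[-0.954, 0.301, -0.0], [0.301, 0.954, 0.001], [0.0, 0.0, -1.0]]
contact_force: [0.2, -0.2, -0.3]
gripper_width: 0.22
```

```bash
python3 -m pendant '[{"rot":[0,0,0],"slide":[0,0,-0.008],"fingers":10},{"rot":[0,0,0],"slide":[0,0,-0.004],"fingers":10},{"rot":[0,0,0],"slide":[0,0,-0.001],"fingers":10},{"rot":[0,0,0],"slide":[0,0,0],"fingers":10}]'
python3 -m pendant '[{"rot":[0,0,0],"slide":[0,0,-0.001],"fingers":10},{"rot":[0,0,0],"slide":[0,0,0],"fingers":10},{"rot":[0,0,0],"slide":[0,0,0],"fingers":10}]'
```

```text
time: 11.7
position: [0.3416, -0.2952, 0.1938]
ee_rot: [[-0.953, 0.302, 0.0], [0.302, 0.953, -0.0], [-0.0, 0.0, -1.0]]
contact_force: [-0.2, 0.1, -1.1]
gripper_width: 0.22
time: 11.95
position: [0.3416, -0.2953, 0.1929]
ee_rot: [[-0.953, 0.302, 0.0], [0.302, 0.953, -0.0], [-0.0, -0.0, -1.0]]
contact_force: [-0.1, -1.1, -1.0]
gripper_width: 0.222
```

```bash
python3 -m pendant '[{"rot":[0,0,0],"slide":[0,0,-0.001],"fingers":10},{"rot":[0,0,0],"slide":[0,0,0],"fingers":10}]'
python3 -m pendant '[{"rot":[0,0,0],"slide":[0,0,-0.0007],"fingers":10},{"rot":[0,0,0],"slide":[0,0,0],"fingers":10}]'
```

```text
time: 12.12
position: [0.3417, -0.2954, 0.192]
ee_rot: [[-0.953, 0.302, 0.0], [0.302, 0.953, -0.0], [-0.001, -0.0, -1.0]]
contact_force: [-0.5, 0.2, 0.9]
gripper_width: 0.221
time: 12.28
position: [0.3418, -0.2954, 0.192]
ee_rot: [[-0.953, 0.302, 0.0], [0.302, 0.953, -0.0], [-0.0, -0.0, -1.0]]
contact_force: [-3.9, 2.2, 8.1]
gripper_width: 0.22
```

```bash
python3 -m pendant '[{"rot":[0,0,0],"slide":[0,0,0],"fingers":28},{"rot":[0,0,0],"slide":[0,0,0],"fingers":38},{"rot":[0,0,0],"slide":[0,0,0],"fingers":45},{"rot":[0,0,0],"slide":[0,0,0],"fingers":45},{"rot":[0,0,0],"slide":[0,0,0.006],"fingers":45}]'
python3 -m pendant '[{"rot":[0,0,0],"slide":[0,0,0.02],"fingers":50},{"rot":[0,0,0],"slide":[0,0,0.035],"fingers":60},{"rot":[0,0,0],"slide":[0,0,0.04],"fingers":100},{"rot":[0,0,0],"slide":[0,0,0.02],"fingers":100},{"rot":[0,0,0],"slide":[0,0,0],"fingers":100}]'
python3 - <<'E'
from h import *
im=get_image("wrist"); cv2.imwrite("pics/p2.png",im[:,:,::-1])
E
```

```text
time: 12.7
position: [0.3413, -0.2949, 0.196]
ee_rot: [[-0.953, 0.302, -0.002], [0.302, 0.953, 0.002], [0.002, 0.001, -1.0]]
contact_force: [-0.7, 0.0, -0.3]
gripper_width: 0.447
time: 13.12
position: [0.3422, -0.2959, 0.3181]
ee_rot: [[-0.953, 0.302, 0.007], [0.302, 0.953, -0.007], [-0.009, -0.005, -1.0]]
contact_force: [1.1, 0.1, 0.4]
gripper_width: 0.987
```

View pics/p2.png

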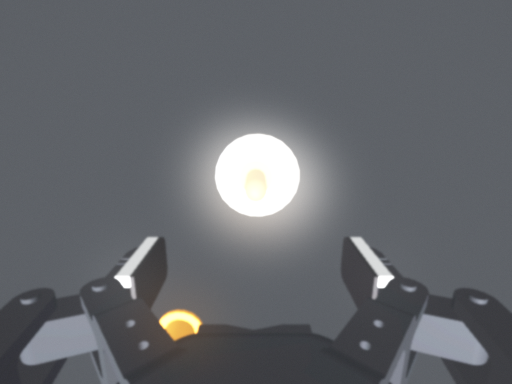

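pin_2 stands central in the white dish, with its nose at px (256,183). pin_3 is next.

```bash
python3 -m pendant '[{"rot":[0,0,0],"slide":[0.025,0.005,0],"fingers":100},{"rot":[0,0,0],"slide":[0.036,0.008,0],"fingers":100},{"rot":[0,0,0],"slide":[0.036,0.008,0],"fingers":100},{"rot":[0,0,0],"slide":[0.036,0.008,0],"fingers":100},{"rot":[0,0,0],"slide":[0.036,0.008,0],"fingers":100}]' >/dev/null
python3 -m pendant '[{"rot":[0,0,0],"slide":[0.036,0.008,0],"fingers":100},{"rot":[0,0,0],"slide":[0.034,0.007,0],"fingers":100},{"rot":[0,0,0],"slide":[0.022,0.005,0],"fingers":100},{"rot":[0,0,0],"slide":[0,0,0],"fingers":100},{"rot":[0,0,0],"slide":[0,0,0],"fingers":100}]'
python3 look.py 3 .6033 -.2386 w3
```

```text
time: 14.0
position: [0.603, -0.2377, 0.3094]
ee_rot: [[-0.954, 0.301, -0.004], [0.301, 0.954, 0.002], [0.004, 0.0, -1.0]]
contact_force: [0.0, 0.1, 0.3]
gripper_width: 1.0
wrist fit [ 0.6023 -0.2386] -0.0007 -0.0009 cost 1572 pos [ 0.603  -0.2377  0.3094]
```

```bash
python3 -m pendant '[{"rot":[0,0,0],"slide":[-0.0005,-0.001,-0.02],"fingers":70},{"rot":[0,0,0],"slide":[0,0,-0.035],"fingers":65},{"rot":[0,0,0],"slide":[0,0,-0.03],"fingers":60},{"rot":[0,0,0],"slide":[0,0,-0.02],"fingers":55},{"rot":[0,0,0],"slide":[0,0,-0.01],"fingers":50}]'
python3 -m pendant '[{"rot":[0,0,0],"slide":[0,0,0],"fingers":45},{"rot":[0,0,0],"slide":[0,0,0],"fingers":42}]'
python3 -m pendant '[{"rot":[0,0,0],"slide":[0,0,0],"fingers":36},{"rot":[0,0,0],"slide":[0,0,0],"fingers":28},{"rot":[0,0,0],"slide":[0,0,0],"fingers":20},{"rot":[0,0,0],"slide":[0,0,0],"fingers":15},{"rot":[0,0,0],"slide":[0,0,0],"fingers":15}]' 60
python3 -m pendant '[{"rot":[0,0,0],"slide":[0,0,0],"fingers":15},{"rot":[0,0,0],"slide":[0,0,0],"fingers":15}]'
```

```text
time: 14.47
position: [0.5999, -0.2395, 0.1929]
ee_rot: [[-0.953, 0.303, -0.006], [0.303, 0.953, 0.003], [0.006, 0.001, -1.0]]
contact_force: [-1.0, 0.4, -0.3]
gripper_width: 0.503
time: 14.63
position: [0.6017, -0.2397, 0.1978]
ee_rot: [[-0.953, 0.303, 0.0], [0.303, 0.953, -0.0], [-0.0, -0.0, -1.0]]
contact_force: [0.9, 0.1, 0.1]
gripper_width: 0.419
time: 15.05
position: [0.6027, -0.2395, 0.1998]
ee_rot: [[-0.953, 0.302, 0.004], [0.302, 0.953, -0.002], [-0.004, -0.001, -1.0]]
contact_force: [-1.4, 1.0, 7.5]
gripper_width: 0.297
time: 15.22
position: [0.6027, -0.2395, 0.1998]
ee_rot: [[-0.953, 0.302, 0.004], [0.302, 0.953, -0.002], [-0.004, -0.001, -1.0]]
contact_force: [-1.3, 1.0, 7.2]
gripper_width: 0.299
```

```bash
python3 -m pendant '[{"rot":[0,0,0],"slide":[0,0,0.015],"fingers":15},{"rot":[0,0,0],"slide":[0,0,0.035],"fingers":15},{"rot":[0,0,0],"slide":[0,0,0.04],"fingers":15},{"rot":[0,0,0],"slide":[0,0,0.025],"fingers":15},{"rot":[0,0,0],"slide":[0,0,0],"fingers":15}]'
python3 - <<'E'
from h import *
im=get_image("wrist"); cv2.imwrite("pics/g3.png",im[150:,100:420,::-1])
E
```

```text
time: 15.63
position: [0.6028, -0.2395, 0.3207]
ee_rot: [[-0.953, 0.302, 0.012], [0.302, 0.953, -0.006], [-0.013, -0.002, -1.0]]
contact_force: [0.6, -1.2, -1.7]
gripper_width: 0.297
```

View pics/g3.png

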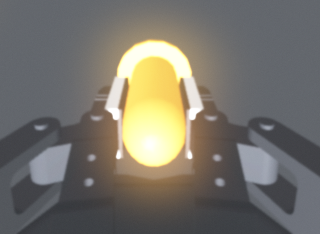

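pin_3 is held upright. Carrying it to the red dish.

```bash
python3 -m pendant '[{"rot":[0,0,0],"slide":[-0.008,0.025,0],"fingers":15},{"rot":[0,0,0],"slide":[-0.008,0.04,0],"fingers":15},{"rot":[0,0,0],"slide":[-0.008,0.04,0],"fingers":15},{"rot":[0,0,0],"slide":[-0.008,0.04,0],"fingers":15},{"rot":[0,0,0],"slide":[-0.008,0.04,0],"fingers":15}]' >/dev/null
python3 -m pendant '[{"rot":[0,0,0],"slide":[-0.008,0.04,0],"fingers":15},{"rot":[0,0,0],"slide":[-0.008,0.04,0],"fingers":15},{"rot":[0,0,0],"slide":[-0.008,0.04,0],"fingers":15},{"rot":[0,0,0],"slide":[-0.004,0.04,0],"fingers":15},{"rot":[0,0,0],"slide":[-0.004,0.04,0],"fingers":15}]' >/dev/null
python3 -m pendant '[{"rot":[0,0,0],"slide":[-0.004,0.04,0],"fingers":15},{"rot":[0,0,0],"slide":[-0.004,0.04,0],"fingers":15},{"rot":[0,0,0],"slide":[-0.004,0.04,0],"fingers":15},{"rot":[0,0,0],"slide":[-0.004,0.04,0],"fingers":15},{"rot":[0,0,0],"slide":[-0.004,0.04,0],"fingers":15}]' >/dev/null
python3 -m pendant '[{"rot":[0,0,0],"slide":[-0.004,0.04,0],"fingers":15},{"rot":[0,0,0],"slide":[0,0.022,0],"fingers":15},{"rot":[0,0,0],"slide":[0,0,0],"fingers":15},{"rot":[0,0,0],"slide":[0,0,0],"fingers":15},{"rot":[0,0,0],"slide":[0,0,0],"fingers":15}]'
```

```text
time: 17.35
position: [0.506, 0.4072, 0.31]
ee_rot: [[-0.953, 0.302, -0.002], [0.302, 0.953, -0.002], [0.002, -0.003, -1.0]]
contact_force: [0.4, -0.5, -3.6]
gripper_width: 0.299
```

Target (0.507, 0.408) is reached. Lowering; I expect contact at TCP z of about 0.203.

```bash
python3 -m pendant '[{"rot":[0,0,0],"slide":[0.001,0,-0.02],"fingers":15},{"rot":[0,0,0],"slide":[0,0,-0.035],"fingers":15},{"rot":[0,0,0],"slide":[0,0,-0.03],"fingers":15},{"rot":[0,0,0],"slide":[0,0,-0.01],"fingers":15},{"rot":[0,0,0],"slide":[0,0,0],"fingers":15}]' >/dev/null
python3 -m pendant '[{"rot":[0,0,0],"slide":[0,0,0],"fingers":15}]'
```

```text
time: 17.85
position: [0.5076, 0.4071, 0.2177]
ee_rot: [[-0.953, 0.303, 0.0], [0.303, 0.953, 0.0], [-0.0, 0.0, -1.0]]
contact_force: [0.2, -0.0, -1.6]
gripper_width: 0.297
```

```bash
python3 -m pendant '[{"rot":[0,0,0],"slide":[0,0,-0.008],"fingers":15},{"rot":[0,0,0],"slide":[0,0,-0.003],"fingers":15},{"rot":[0,0,0],"slide":[0,0,0],"fingers":15},{"rot":[0,0,0],"slide":[0,0,0],"fingers":15}]'
python3 -m pendant '[{"rot":[0,0,0],"slide":[0,0,-0.001],"fingers":15},{"rot":[0,0,0],"slide":[0,0,0],"fingers":15}]'
```

```text
time: 18.18
position: [0.5072, 0.4078, 0.2066]
ee_rot: [[-0.953, 0.302, 0.001], [0.302, 0.953, 0.001], [-0.001, 0.001, -1.0]]
contact_force: [-0.2, -0.6, -2.6]
gripper_width: 0.298
time: 18.35
position: [0.5071, 0.4078, 0.2053]
ee_rot: [[-0.953, 0.302, 0.001], [0.302, 0.953, 0.0], [-0.0, 0.001, -1.0]]
contact_force: [-0.3, -0.7, -2.3]
gripper_width: 0.3
```

```bash
python3 -m pendant '[{"rot":[0,0,0],"slide":[0,0,-0.001],"fingers":15},{"rot":[0,0,0],"slide":[0,0,0],"fingers":15}]'
python3 -m pendant '[{"rot":[0,0,0],"slide":[0,0,-0.001],"fingers":15},{"rot":[0,0,0],"slide":[0,0,0],"fingers":15}]'
```

```text
time: 18.52
position: [0.5071, 0.4078, 0.2039]
ee_rot: [[-0.953, 0.302, 0.0], [0.302, 0.953, 0.0], [-0.0, 0.0, -1.0]]
contact_force: [-1.0, -0.6, -2.5]
gripper_width: 0.298
time: 18.68
position: [0.5071, 0.4078, 0.2039]
ee_rot: [[-0.953, 0.302, 0.0], [0.302, 0.953, 0.0], [-0.0, 0.0, -1.0]]
contact_force: [-3.4, -2.2, 3.8]
gripper_width: 0.295
```

```bash
python3 -m pendant '[{"rot":[0,0,0],"slide":[0,0,0],"fingers":35},{"rot":[0,0,0],"slide":[0,0,0],"fingers":45},{"rot":[0,0,0],"slide":[0,0,0],"fingers":55},{"rot":[0,0,0],"slide":[0,0,0],"fingers":55},{"rot":[0,0,0],"slide":[0,0,0.006],"fingers":60}]' >/dev/null
python3 -m pendant '[{"rot":[0,0,0],"slide":[0,0,0.02],"fingers":60},{"rot":[0,0,0],"slide":[0,0,0.035],"fingers":70},{"rot":[0,0,0],"slide":[0,0,0.04],"fingers":100},{"rot":[0,0,0],"slide":[0,0,0.02],"fingers":100},{"rot":[0,0,0],"slide":[0,0,0],"fingers":100}]'
python3 - <<'E'
from h import *
im=get_image("wrist"); cv2.imwrite("pics/p3.png",im[:,:,::-1])
E
```

```text
time: 19.52
position: [0.5075, 0.4081, 0.3321]
ee_rot: [[-0.953, 0.302, 0.01], [0.302, 0.953, 0.007], [-0.007, 0.01, -1.0]]
contact_force: [0.2, -0.8, 0.4]
gripper_width: 1.0
```

View pics/p3.png

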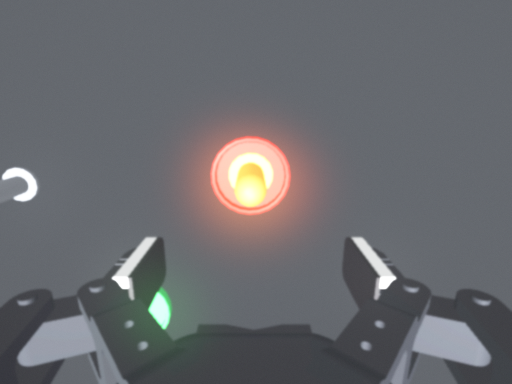

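pin_3 is upright and centred in the red dish at px (250,175). pin_4 is next.

```bash

python3 -m pendant '[{"rot":[0,0,0],"slide":[0,-0.025,0],"fingers":100},{"rot":[0,0,0],"slide":[-0.001,-0.04,0],"fingers":100},{"rot":[0,0,0],"slide":[-0.001,-0.04,0],"fingers":100},{"rot":[0,0,0],"slide":[-0.001,-0.04,0],"fingers":100},{"rot":[0,0,0],"slide":[-0.001,-0.04,0],"fingers":100}]' >/dev/null
python3 -m pendant '[{"rot":[0,0,0],"slide":[-0.001,-0.04,0],"fingers":100},{"rot":[0,0,0],"slide":[-0.001,-0.04,0],"fingers":100},{"rot":[0,0,0],"slide":[-0.001,-0.04,0],"fingers":100},{"rot":[0,0,0],"slide":[-0.001,-0.04,0],"fingers":100},{"rot":[0,0,0],"slide":[-0.001,-0.04,0],"fingers":100}]' >/dev/null
python3 -m pendant '[{"rot":[0,0,0],"slide":[-0.001,-0.04,0],"fingers":100},{"rot":[0,0,0],"slide":[-0.001,-0.04,0],"fingers":100},{"rot":[0,0,0],"slide":[-0.001,-0.04,0],"fingers":100},{"rot":[0,0,0],"slide":[-0.001,-0.04,0],"fingers":100},{"rot":[0,0,0],"slide":[-0.001,-0.04,0],"fingers":100}]' >/dev/null
python3 -m pendant '[{"rot":[0,0,0],"slide":[-0.001,-0.04,0],"fingers":100},{"rot":[0,0,0],"slide":[-0.001,-0.04,0],"fingers":100},{"rot":[0,0,0],"slide":[-0.001,-0.04,0],"fingers":100},{"rot":[0,0,0],"slide":[0,-0.04,0],"fingers":100},{"rot":[0,0,0],"slide":[0,-0.04,0],"fingers":100}]' >/dev/null
python3 -m pendant '[{"rot":[0,0,0],"slide":[0,-0.04,0],"fingers":100},{"rot":[0,0,0],"slide":[0,-0.016,0],"fingers":100},{"rot":[0,0,0],"slide":[0,0,0],"fingers":100},{"rot":[0,0,0],"slide":[0,0,0],"fingers":100},{"rot":[0,0,0],"slide":[0,0,0],"fingers":100}]'
python3 look.py 4 .49 -.433 w4
```

```text
time: 21.65
position: [0.4902, -0.4325, 0.3229]
ee_rot: [[-0.953, 0.301, -0.001], [0.301, 0.953, 0.002], [0.002, 0.001, -1.0]]
contact_force: [0.0, -0.3, -0.1]
gripper_width: 1.001
wrist fit [ 0.4882 -0.4331] -0.0021 -0.0007 cost 2169 pos [ 0.4902 -0.4325  0.3229]
```

View pics/w4.png

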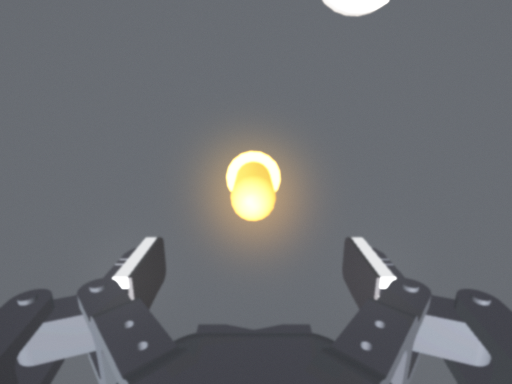

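pin_4 is upright at px (254,178), and the fit agrees to within 2 mm. Descending to grasp at about 50 mm height.

```bash
python3 -m pendant '[{"rot":[0,0,0],"slide":[-0.001,-0.0005,-0.02],"fingers":85},{"rot":[0,0,0],"slide":[0,0,-0.035],"fingers":80},{"rot":[0,0,0],"slide":[0,0,-0.035],"fingers":70},{"rot":[0,0,0],"slide":[0,0,-0.018],"fingers":65},{"rot":[0,0,0],"slide":[0,0,-0.01],"fingers":60}]'
python3 -m pendant '[{"rot":[0,0,0],"slide":[0,0,0],"fingers":55},{"rot":[0,0,0],"slide":[0,0,0],"fingers":52}]'
python3 -m pendant '[{"rot":[0,0,0],"slide":[0,0,0],"fingers":46},{"rot":[0,0,0],"slide":[0,0,0],"fingers":38},{"rot":[0,0,0],"slide":[0,0,0],"fingers":30},{"rot":[0,0,0],"slide":[0,0,0],"fingers":25},{"rot":[0,0,0],"slide":[0,0,0],"fingers":25}]' 80
python3 -m pendant '[{"rot":[0,0,0],"slide":[0,0,0],"fingers":25},{"rot":[0,0,0],"slide":[0,0,0],"fingers":25}]'
```

```text
time: 22.12
position: [0.4889, -0.4317, 0.2022]
ee_rot: [[-0.954, 0.3, -0.004], [0.3, 0.954, 0.004], [0.005, 0.003, -1.0]]
contact_force: [-0.3, 0.2, -0.9]
gripper_width: 0.6
time: 22.28
position: [0.4896, -0.4333, 0.2071]
ee_rot: [[-0.954, 0.301, 0.001], [0.301, 0.954, -0.001], [-0.001, -0.0, -1.0]]
contact_force: [0.6, 0.1, 0.7]
gripper_width: 0.516
time: 22.7
position: [0.4898, -0.4339, 0.209]
ee_rot: [[-0.953, 0.302, 0.004], [0.302, 0.953, -0.002], [-0.004, -0.001, -1.0]]
contact_force: [-0.4, 2.9, 6.5]
gripper_width: 0.388
time: 22.87
position: [0.4898, -0.4339, 0.2091]
ee_rot: [[-0.953, 0.302, 0.003], [0.302, 0.953, -0.002], [-0.004, -0.001, -1.0]]
contact_force: [0.3, 2.4, 6.5]
gripper_width: 0.39
```

```bash
python3 -m pendant '[{"rot":[0,0,0],"slide":[0,0,0.012],"fingers":25},{"rot":[0,0,0],"slide":[0,0,0.033],"fingers":25},{"rot":[0,0,0],"slide":[0,0,0.04],"fingers":25},{"rot":[0,0,0],"slide":[0,0,0.04],"fingers":25},{"rot":[0,0,0],"slide":[0,0,0.01],"fingers":25}]'
python3 -m pendant '[{"rot":[0,0,0],"slide":[0,0,0],"fingers":25}]'
python3 - <<'E'
from h import *
im=get_image("wrist"); cv2.imwrite("pics/g4.png",im[150:,100:420,::-1])
E
```

```text
time: 23.28
position: [0.4892, -0.434, 0.3505]
ee_rot: [[-0.953, 0.302, 0.009], [0.302, 0.953, -0.009], [-0.011, -0.006, -1.0]]
contact_force: [0.1, -1.3, -1.8]
gripper_width: 0.389
time: 23.37
position: [0.4892, -0.434, 0.3467]
ee_rot: [[-0.953, 0.302, 0.006], [0.302, 0.953, -0.007], [-0.008, -0.004, -1.0]]
contact_force: [0.3, -0.2, -5.3]
gripper_width: 0.389
```

View pics/g4.png

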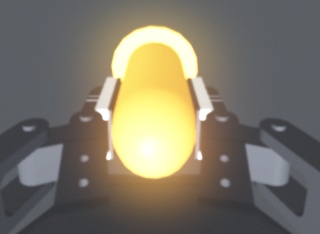

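pin_4 is held upright. Carrying it to the green dish.

```bash

python3 -m pendant '[{"rot":[0,0,0],"slide":[0.004,0.025,0],"fingers":25},{"rot":[0,0,0],"slide":[0.004,0.04,0],"fingers":25},{"rot":[0,0,0],"slide":[0.004,0.04,0],"fingers":25},{"rot":[0,0,0],"slide":[0.004,0.04,0],"fingers":25},{"rot":[0,0,0],"slide":[0.004,0.04,0],"fingers":25}]' >/dev/null
python3 -m pendant '[{"rot":[0,0,0],"slide":[0.004,0.04,0],"fingers":25},{"rot":[0,0,0],"slide":[0.004,0.04,0],"fingers":25},{"rot":[0,0,0],"slide":[0.004,0.04,0],"fingers":25},{"rot":[0,0,0],"slide":[0.01,0.038,0],"fingers":25},{"rot":[0,0,0],"slide":[0.01,0.038,0],"fingers":25}]' >/dev/null
python3 -m pendant '[{"rot":[0,0,0],"slide":[0.01,0.038,0],"fingers":25},{"rot":[0,0,0],"slide":[0.01,0.038,0],"fingers":25},{"rot":[0,0,0],"slide":[0.01,0.038,0],"fingers":25},{"rot":[0,0,0],"slide":[0.01,0.038,0],"fingers":25},{"rot":[0,0,0],"slide":[0.01,0.038,0],"fingers":25}]' >/dev/null
python3 -m pendant '[{"rot":[0,0,0],"slide":[0.01,0.038,0],"fingers":25},{"rot":[0,0,0],"slide":[0.01,0.035,0],"fingers":25},{"rot":[0,0,0],"slide":[0.006,0.024,0],"fingers":25},{"rot":[0,0,0],"slide":[0,0,0],"fingers":25},{"rot":[0,0,0],"slide":[0,0,0],"fingers":25}]'
python3 -m pendant '[{"rot":[0,0,0],"slide":[0,0,0],"fingers":25}]'
python3 - <<'E'
from h import *
for c in ("wrist","top"):
    im=get_image(c); cv2.imwrite(f"pics/c4{c}.png",im[:,:,::-1])
    print(c,fit([ext(c)],[mask(im,"green")],dishhulls,(.6176,.2339)))
E
```

```text
time: 25.08
position: [0.6167, 0.2356, 0.3363]
ee_rot: [[-0.954, 0.3, -0.007], [0.3, 0.954, -0.002], [0.006, -0.004, -1.0]]
contact_force: [0.5, -1.2, -4.8]
gripper_width: 0.386
time: 25.17
position: [0.6169, 0.2339, 0.3377]
ee_rot: [[-0.953, 0.302, -0.005], [0.302, 0.953, -0.002], [0.004, -0.003, -1.0]]
contact_force: [0.2, -0.2, -4.3]
gripper_width: 0.389
wrist (array([0.61740646, 0.2338535 ]), np.float64(4536.529411764706))
top (array([0.62507139, 0.21797484]), np.float64(418.01176470588234))
```

```bash
python3 -m pendant '[{"rot":[0,0,0],"slide":[0.001,0,-0.015],"fingers":25},{"rot":[0,0,0],"slide":[0,0,-0.035],"fingers":25},{"rot":[0,0,0],"slide":[0,0,-0.035],"fingers":25},{"rot":[0,0,0],"slide":[0,0,-0.02],"fingers":25},{"rot":[0,0,0],"slide":[0,0,0],"fingers":25}]' >/dev/null
python3 -m pendant '[{"rot":[0,0,0],"slide":[0,0,0],"fingers":25},{"rot":[0,0,0],"slide":[0,0,0],"fingers":25}]'
python3 - <<'E'
from h import *
im=get_image("wrist"); cv2.imwrite("pics/c4.png",im[100:,60:460,::-1])
E
```

```text
time: 25.85
position: [0.6187, 0.2338, 0.2386]
ee_rot: [[-0.953, 0.303, 0.004], [0.303, 0.953, 0.001], [-0.003, 0.002, -1.0]]
contact_force: [0.2, 0.7, -2.8]
gripper_width: 0.392
```

View pics/c4.png

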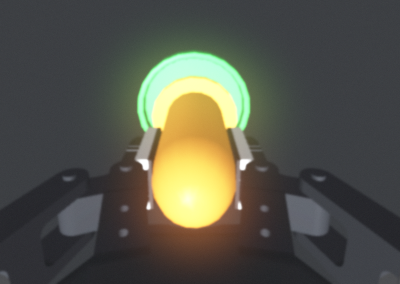

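The flange (centre px 197) sits over the dish (px 194). Lowering.

```bash
python3 -m pendant '[{"rot":[0,0,0],"slide":[-0.001,0,-0.012],"fingers":25},{"rot":[0,0,0],"slide":[0,0,-0.008],"fingers":25},{"rot":[0,0,0],"slide":[0,0,-0.003],"fingers":25},{"rot":[0,0,0],"slide":[0,0,0],"fingers":25},{"rot":[0,0,0],"slide":[0,0,0],"fingers":25}]'
python3 -m pendant '[{"rot":[0,0,0],"slide":[0,0,0],"fingers":25},{"rot":[0,0,0],"slide":[0,0,0],"fingers":25}]'
```

```text
time: 26.32
position: [0.617, 0.2343, 0.2131]
ee_rot: [[-0.953, 0.302, -0.0], [0.302, 0.953, -0.0], [0.0, -0.0, -1.0]]
contact_force: [-2.5, -0.7, -0.4]
gripper_width: 0.387
time: 26.48
position: [0.6171, 0.2343, 0.2132]
ee_rot: [[-0.953, 0.302, -0.0], [0.302, 0.953, -0.0], [0.0, -0.0, -1.0]]
contact_force: [-2.8, -1.0, 0.4]
gripper_width: 0.39
```

It is resting on the dish floor: the load went from −5 N to about 0. Releasing.

```bash
python3 -m pendant '[{"rot":[0,0,0],"slide":[0,0,0],"fingers":44},{"rot":[0,0,0],"slide":[0,0,0],"fingers":54},{"rot":[0,0,0],"slide":[0,0,0],"fingers":64},{"rot":[0,0,0],"slide":[0,0,0],"fingers":70},{"rot":[0,0,0],"slide":[0,0,0.006],"fingers":70}]' >/dev/null
python3 -m pendant '[{"rot":[0,0,0],"slide":[0,0,0.02],"fingers":75},{"rot":[0,0,0],"slide":[0,0,0.035],"fingers":80},{"rot":[0,0,0],"slide":[0,0,0.04],"fingers":100},{"rot":[0,0,0],"slide":[0,0,0.04],"fingers":100},{"rot":[0,0,0],"slide":[0,0,0.01],"fingers":100}]' >/dev/null
python3 -m pendant '[{"rot":[0,0,0],"slide":[-0.03,0,0.02],"fingers":100},{"rot":[0,0,0],"slide":[-0.04,0,0],"fingers":100},{"rot":[0,0,0],"slide":[-0.04,0,0],"fingers":100},{"rot":[0,0,0],"slide":[-0.02,0,0],"fingers":100},{"rot":[0,0,0],"slide":[0,0,0],"fingers":100}]'
python3 - <<'E'
from h import *
a=get_image("scene"); b=get_image("top"); cv2.imwrite("pics/end_s.png",cv2.resize(a[60:300,80:460,::-1],None,fx=2,fy=2)); cv2.imwrite("pics/end_t.png",b[:,:,::-1])
E
```

```text
time: 27.73
position: [0.4841, 0.2346, 0.3852]
ee_rot: [[-0.954, 0.3, 0.001], [0.3, 0.954, 0.001], [-0.001, 0.001, -1.0]]
contact_force: [-0.1, -0.2, -0.1]
gripper_width: 0.999
```

View pics/end_s.png

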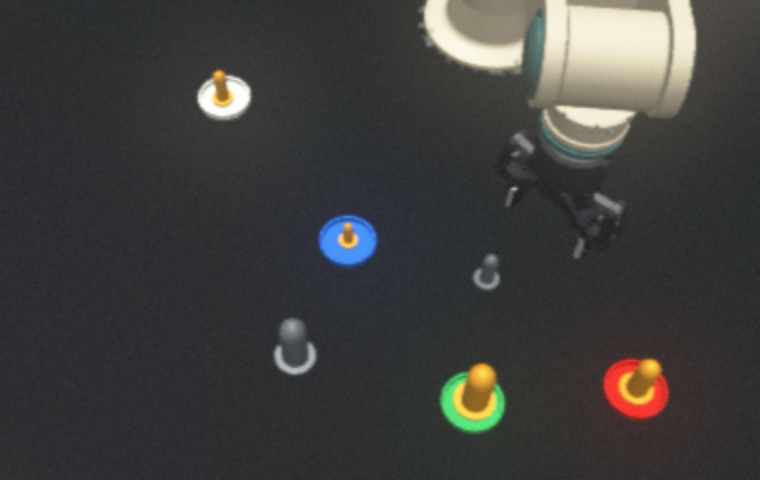

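View pics/end_t.png

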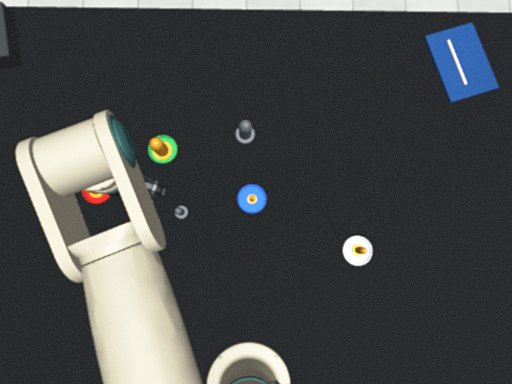

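The scene view shows all four brass pins upright in their dishes: blue (347,240), white (223,96), red (637,388) and green (473,400). Both steel pins are still standing where they were, and the gripper is clear.

```bash
python3 -c "from cell import *;print(finish_job())"
```

```text
the job is handed in; nothing more can be done
None
```

I placed the four brass pins upright in their dishes in the order asked: pin_1 in blue, pin_2 in white, pin_3 in red and pin_4 in green. Each was lowered until the wrist force showed contact and then released. The job was handed in at about 28 s of robot time.

**Last checks:** The final scene picture shows all four pins standing well inside the right dishes. Both steel pins are standing where they were, and the open gripper is clear at TCP height 0.385 m. The highest force I read was about 9 N.

**Failed or disagreed:**
- **Top camera:** the arm hid most of the red dish in its last picture, so that dish rests on the scene and wrist views.
- **Green dish fits while carrying pin_4:** these were unreliable because the dish was partly hidden. The top fit was about 18 mm off, so I kept the earlier position and checked it by eye in the wrist picture.
- **Gripper readings:** the gripper's opening reading came out about 2 mm under the known shank diameters on the pins; I took it as an offset, since the wrist pictures showed the pins held upright.

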